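Reset the air valve of the printing bench

TASK

Take the deep round lid with the knob off the air-valve pot and set it down, without dropping it, right way up on the table clear of the pot. Then turn the handwheel with the upright crank handle clockwise until it is shut against its stop, and back it off (anticlockwise) exactly two full turns. Finish while still gripping the crank handle, with the wheel at rest at that setting; leave the thread cone, ink jar and tape roll where they are.

Things in the scene. Friction and masses are not known exactly. Their poses are not given: they have to be found in the camera images.
- hub (a point): Point on the valve wheel's axis, 91 mm above the table (mid-height of the crank handle). Fixed to the pot, does not turn with the wheel; z is up. The wheel lies level in the pot's mouth: rim tube 12 mm thick on a circle of 55 mm radius, top 62 mm above the table; only the crank handle stands higher.
- pot: Grey round open-topped pot holding the valve, 170 mm in diameter, 50 mm high, fixed to the table (place and yaw vary). Origin under its centre; same axes as hub. A pipe stub with a small gauge runs out along -x to 165 mm from the axis, at most 60 mm high.
- wheel (a joint): Turning of the wheel, rad: 0 = shut, hard stop; grows anticlockwise (seen from above) as it opens, far stop at 22. Direction from hub to crank handle = this angle, anticlockwise from hub's +x. Starts about half to one turn open. Even friction, 2 to 3 N at the handle; stays where left.
- handle: Crank handle: upright round black grip, 22 mm in diameter, 50 mm tall, on the wheel rim 55 mm from the wheel axis. Origin at its centre, 91 mm above the table (foot 66, top 116). It spins freely on its own pin: its yaw means nothing, and a gripper can lead it round the circle without turning itself.
- lid_knob (a point): Centre of the gripping part of the lid's knob, z along the lid's axis (up). The knob is round, 32 mm in diameter, its thick part reaching from 12 mm below to 14 mm above this point; the lid's flat top is 27 mm below this point.
- lid: Loose metal lid, a deep round cap: 170 mm in diameter, skirt 77 mm deep, wall 4 mm, 0.3 to 0.5 kg, 118 mm high with knob. Origin at the centre of its open underside. Starts on the pot's rim over wheel and handle (knob point 154 mm above the table): raise it straight up 70 mm or more first. Standing on the table its knob point is at 104 mm.
- cone_mid (a point): Middle of a blue thread cone, 72 mm wide and 140 mm tall, standing on the table beyond the pot; half-way up. A bystander.
- ink_mid (a point): Middle of a white ink jar with a black cap, 80 mm wide and 110 mm tall, standing beyond the pot; half-way up. A bystander.
- tape_mid (a point): Middle of a brown tape roll, 100 mm wide and 48 mm high, lying flat beyond the pot; half-way up. A bystander.
Not all that is in view belongs to the job. What is meant by the lid is not purple, and is the smaller of those in its own colour.

How it is judged:
By the outcome, as a careful person would: the job done as asked, in the order asked, and still so for the second after the job is handed in, while the arm keeps its last pose, push and grip.
It also fails if it takes over 64 s, if anything falls off the work surface, if the arm or the gripper's body presses on something with over 40 N, if the wrist force passes 120 N, or if a joint passes its speed limit or range.

ROBOT

A 7-joint arm with a two-finger parallel gripper is mounted at the origin on the work surface. World frame = base frame: x ahead of the robot, y to its left, z up, the work surface at z = 0. Lengths are in mm, angles in rad, forces in N, time in s.
With the tool pointing down it reaches from about 425 to 825 mm from the base axis. Payload 3.6 kg.
Tool frame: the origin (TCP) lies between the finger pads; the fingertips stand 14 mm ahead of it and the grasp point (between the pads) lies 5 mm behind it (arm.nose_length is the distance from the TCP to the fingertips, in mm); y points along the fingers, z is the direction in which the jaws open and shut, and the axes are right-handed (so a half turn about y gives the same grasp; the last joint's range is limited). The gripper opens to 85 mm and grips with 20 to 120 N. Pads are 22 mm wide; open, the fingers measure 114 mm over their backs; the gripper's body (76 mm by 85 mm) begins 54 mm behind the grasp point. The pads swing forward as they close: fully open they stand 13 mm farther back than shut.
Start: joints at [1.321, 0.615, -0.013, 1.423, 0.008, 1.103, -0.04], TCP at [143.639, -633.902, 245.297] pointing down, gripper open.
Joint ranges: [-3.12, 3.12], [-0.3, 2.06], [-1.34, 1.32], [0.26, 2.42], [-1.36, 4.5], [0.01, 1.98], [-2.84, 2.84]. Speed limits (rad/s): [2.79, 2.79, 3.14, 3.14, 3.14, 3.14, 3.14].

INTERFACE

Orientations are given as a unit quaternion [x, y, z, w].
In Python, from bench import arm, vision gives the robot as it stands.
- The arm moves only by the tool apply_moves, never from a script. Its argument "plan" is a list of rows, each an object with "hand": the finger opening in cm, from 0 to 8.54; "travel": the shift along the tool's x, y, z in cm, a list of three; "delta_rot": the turn, a rotation vector about the tool's x, y, z in degrees, a list of three. In form: [{"hand": hand, "travel": [dx, dy, dz], "delta_rot": [rx, ry, rz]}, ...]. A call has 1 to 12 rows; each row shifts and turns the commanded pose from where the row before left it, along the tool's axes as they then stand; what a row does not reach is not made up. A row lasts 1/12 s, in which the tool goes at most 41.7 mm and 7.16 degrees, less where a joint would pass 70% of its speed; a pose out of reach is approached as far as the arm can. A call is refused whole if a number of a shift passes 4.17 or a number of a turn 7.16, either way. A call with a gripper value outside its range is refused whole. The fingers move at their own pace and stop on an object; "force" is the grip in N (left out, the last holds). Time passes only in rows, so rows that do not move let the fingers close. It gives the time, the measured TCP pose, the force and the opening at its end, in the units of the state.
- arm.state(): the state, without advancing time (a new reading comes with each control period).
- vision.camera(name): name is "scene" or "top" or "wrist"; returns a dict with "frame" (480x640x3 uint8, blue, green, red), "fov_y" (degrees; the focal length in pixels is half the picture's height over the tangent of half this angle, whatever the lens; pixels are square), "cx", "cy" (the principal point, pixels), "k1" (the pictures are not rectified: a ray, as slopes to the right and down, at radius r is drawn at 1 + k1 r^2 times it, then the intrinsics apply), "rvec" (rotation vector, rad) and "tvec" (3), from world to camera coordinates, as OpenCV has them; the wrist camera has in their place "mount" (4x4, takes a point from camera to tool coordinates, whose origin is the TCP and whose axes are the tool frame's). Camera axes: x right, y down, z forward; pixel columns grow to the right and rows downward; lengths in mm; the calibration is good to about 2 mm. A picture is of the moment at which its call begins: read the wrist's pose just before it. There is no depth.
- arm.sign_off(): hands the job in, once; it reports no verdict.
The state is a dict: "t": time; "qpos": joint angles; "joint_vel": joint speeds; "joint_torque": joint torques, N m; "eef_pos": TCP position; "ee_rot": TCP orientation; "ft_force": force on the tool from outside, world axes, zero at the start; "moment": the same for the moment, N m; "gripper_width": finger opening in mm.
Only numpy, scipy, OpenCV 4.12 (cv2) and the standard library are available. Lean on these libraries where they do the work, as an engineer would, in place of code of your own. Each camera call takes 0.05 s, during which the arm holds its last target.

## Working session

There is one attempt and no reset: what is moved stays moved. The work goes in short steps, Python scripts to look and compute and a tool call to move; the robot and the scene stay as the last step left them, time stands still between calls to the robot, and variables do not carry over. Pictures are saved under pics/ and viewed, and the job is handed in when it is done.

Besides the shell and the picture viewer there is one more tool, called after "Call:" as a command line: name --argument value ..., lists and objects as JSON in quotes. apply_moves: Moves the arm, as the interface text tells. Its arguments: {"type":"object","properties":{"plan":{"type":"array"},"force":{"type":"number"}},"required":["plan"]}

```bash
ls; mkdir -p pics; python3 - <<'E'
from bench import arm, vision
import cv2
s=arm.state()
print({k:s[k] for k in('t','eef_pos','ee_rot','ft_force','gripper_width')}, arm.nose_length)
for n in('scene','top','wrist'):
    c=vision.camera(n); cv2.imwrite(f'pics/{n}0.png',c['frame'])
    print(n,{k:v for k,v in c.items() if k!='frame'})
E
```

```text
pics
{'t': 0.0, 'eef_pos': array([ 143.47684027, -633.19756564,  244.13302333]), 'ee_rot': array([-0.07876261,  0.70363416, -0.70180392,  0.07852822]), 'ft_force': array([-0.68075246, -0.2534396 ,  0.04201661]), 'gripper_width': 85.66742580481923} 14.0
scene {'fov_y': 51.31399650304408, 'cx': 320.8639348994503, 'cy': 243.95143284255565, 'k1': -0.09844568035694765, 'rvec': array([ 2.41737531,  0.78921165, -0.26701407]), 'tvec': array([-508.90988536, -134.70079297, 1369.37982669])}
top {'fov_y': 51.4641681309544, 'cx': 320.5909696814795, 'cy': 238.34020635146214, 'k1': -0.11970499918317191, 'rvec': array([ 2.12862153, -2.1877884 ,  0.11244508]), 'tvec': array([ 131.082267  ,  553.2554529 , 1262.34270244])}
wrist {'fov_y': 69.09344463053556, 'cx': 317.8709191585679, 'cy': 243.67834885873478, 'k1': -0.06459991941740736, 'mount': array([[ 7.61776523e-04,  9.53254697e-01,  3.02167012e-01,
        -7.64777742e+01],
       [ 3.53068059e-04, -3.02167337e-01,  9.53254833e-01,
        -1.28331613e+02],
       [ 9.99999648e-01, -6.19481631e-04, -5.66747769e-04,
        -7.24899497e-01],
       [ 0.00000000e+00,  0.00000000e+00,  0.00000000e+00,
         1.00000000e+00]])}
```

View pics/scene0.png

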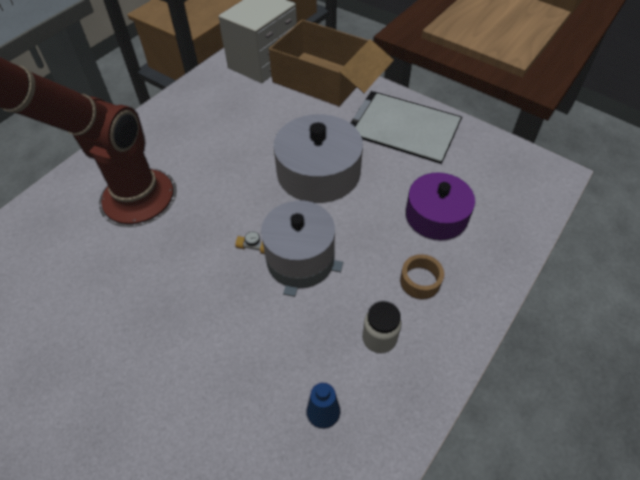

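View pics/top0.png

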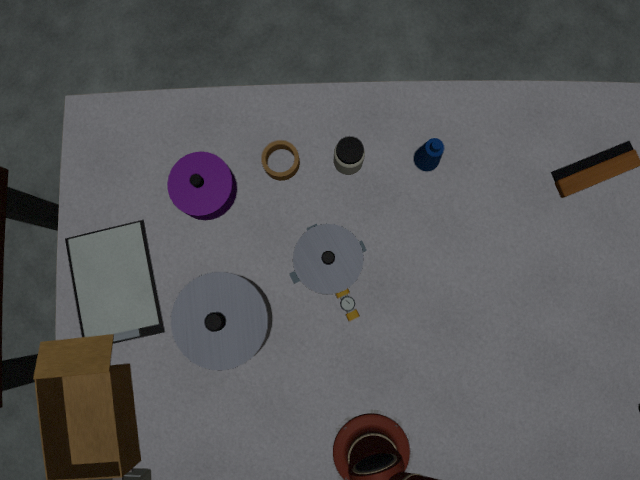

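View pics/wrist0.png

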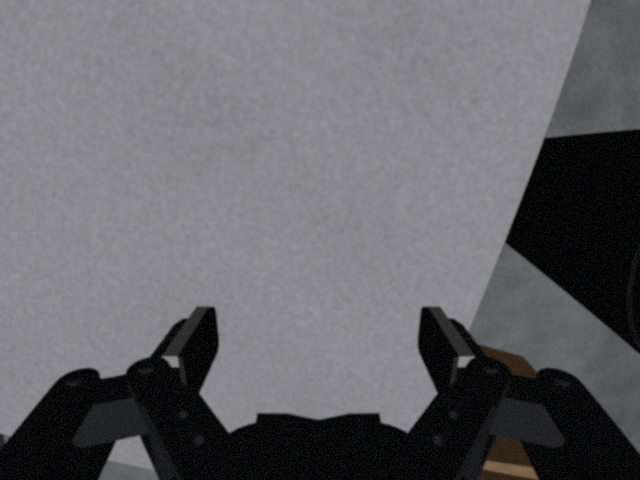

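```bash
cat > h.py <<'E'
import numpy as np, cv2
from scipy.spatial.transform import Rotation as R
from bench import arm, vision
def cam(n, st=None):
    if n=='wrist': st=arm.state()
    c=vision.camera(n); f=240/np.tan(np.radians(c['fov_y']/2))
    c['f']=f
    if n=='wrist':
        T=np.eye(4);T[:3,:3]=R.from_quat(st['ee_rot']).as_matrix();T[:3,3]=st['eef_pos']
        M=T@c['mount']; c['Rwc']=M[:3,:3]; c['o']=M[:3,3]
    else:
        Rc=cv2.Rodrigues(c['rvec'])[0]; c['Rwc']=Rc.T; c['o']=-Rc.T@c['tvec']
    return c
def ray(c,u,v):
    d=np.array([(u-c['cx'])/c['f'],(v-c['cy'])/c['f']]); r=np.hypot(*d); s=r
    for _ in range(30): s=r/(1+c['k1']*s*s)
    d=d*(s/r if r>0 else 1)
    w=c['Rwc']@np.array([d[0],d[1],1]); return w
def p2w(c,u,v,z):
    w=ray(c,u,v); return c['o']+w*(z-c['o'][2])/w[2]
def proj(c,P):
    p=(np.atleast_2d(P)-c['o'])@c['Rwc']; s=p[:,:2]/p[:,2:]; r2=(s**2).sum(1,keepdims=True)
    return s*(1+c['k1']*r2)*c['f']+[c['cx'],c['cy']]
def crop(c,x0,y0,x1,y1,k,name):
    cv2.imwrite('pics/'+name,cv2.resize(c['frame'][y0:y1,x0:x1],None,fx=k,fy=k,interpolation=cv2.INTER_CUBIC))
def tri(obs):
    A=np.zeros((3,3));b=np.zeros(3)
    for c,u,v in obs:
        w=ray(c,u,v);w/=np.linalg.norm(w);P=np.eye(3)-np.outer(w,w);A+=P;b+=P@c['o']
    return np.linalg.solve(A,b)
E
python3 - <<'E'
from h import *
t=cam('top');s=cam('scene')
crop(t,250,210,400,330,5,'ct.png');crop(s,220,190,360,310,5,'cs.png')
for n,u,v,z in [('knob',328,258,168),('pur',197,181,100),('big',215,321,150),('tape',280,160,48),('ink',349,151,110),('cone',435,146,140),('box',90,405,100),('shoe',596,169,40),('plate',118,278,5),('base',371,450,20)]:
    print(n,p2w(t,u,v,z).round())
print(proj(s,p2w(t,328,258,168)))
print('tri',tri([(t,328,257.5),(s,297,219)]))
E
```

```text
knob [495.  99. 168.]
pur [703. 423. 100.]
big [355. 367. 150.]
tape [765. 217.  48.]
ink [766.  38. 110.]
cone [ 764. -172.  140.]
box [148. 700. 100.]
shoe [ 725. -640.   40.]
plate [467. 666.   5.]
base [10.  2. 20.]
[[296.62874351 216.298801  ]]
tri [496.29153914  98.4563483  159.97456243]
```

View pics/ct.png

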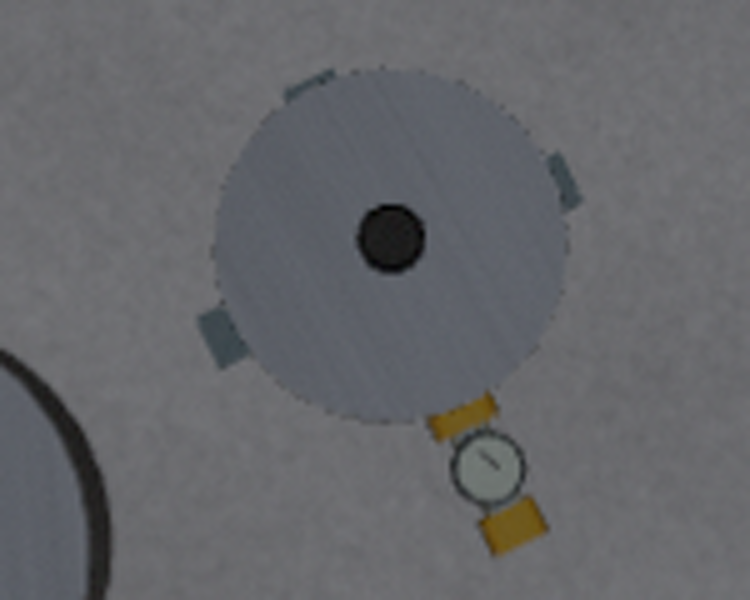

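View pics/cs.png

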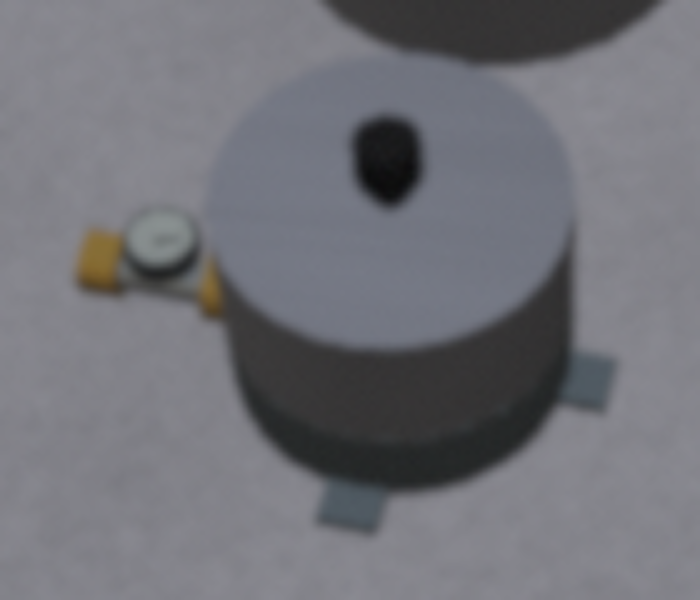

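```bash
python3 - <<'E'
from h import *
t=cam('top');s=cam('scene')
# lid rim edges in top crop -> centre at z=127
L,Rr,T,B=[(250+x/5,210+y/5) for x,y in[(214,245),(568,245),(388,67),(390,424)]]
for a in(L,Rr,T,B): print(p2w(t,*a,127).round(1))
print('kn top',p2w(t,250+391/5,210+238/5,165).round(1))
k=tri([(t,250+391/5,210+238/5),(s,220+387/5,190+140/5)]);print(k)
for z in(30,60): print('stub',p2w(t,250+514/5,210+527/5,z).round(1))
g=tri([(t,250+488/5,210+468/5),(s,220+162/5,190+238/5)]);print('gauge',g)
print('yaw',np.degrees(np.arctan2(*(k-g)[1::-1])))
st=arm.state();print(R.from_quat(st['ee_rot']).as_matrix().round(3),st['qpos'])
E
```

```text
[497.8 183.1 127. ]
[493.1  13.4 127. ]
[581.6  97.2 127. ]
[410.1 101.1 127. ]
kn top [496.   98.4 165. ]
[496.41128216  98.62475464 163.24664338]
stub [355.7  38.6  30. ]
stub [356.9  40.2  60. ]
gauge [386.8311767   52.23608886  53.37476707]
yaw 22.944451231500455
[[-0.975 -0.     0.221]
 [-0.221  0.001 -0.975]
 [-0.    -1.    -0.001]] [ 1.32147341  0.61515086 -0.01260138  1.42373898  0.00807853  1.10338752
 -0.04039417]
```

Call:
apply_moves --plan '[{"hand": 8.5, "travel": [-3.0, 0, -1.74], "delta_rot": [0, 0, 0]}, {"hand": 8.5, "travel": [-3.0, 0, -1.74], "delta_rot": [0, 0, 0]}, {"hand": 8.5, "travel": [-3.0, 0, -1.74], "delta_rot": [0, 0, 0]}, {"hand": 8.5, "travel": [-3.0, 0, -1.74], "delta_rot": [0, 0, 0]}, {"hand": 8.5, "travel": [-3.0, 0, -1.74], "delta_rot": [0, 0, 0]}, {"hand": 8.5, "travel": [-3.0, 0, -1.74], "delta_rot": [0, 0, 0]}, {"hand": 8.5, "travel": [-3.0, 0, -1.74], "delta_rot": [0, 0, 0]}, {"hand": 8.5, "travel": [-3.0, 0, -1.74], "delta_rot": [0, 0, 0]}, {"hand": 8.5, "travel": [-3.0, 0, -1.74], "delta_rot": [0, 0, 0]}, {"hand": 8.5, "travel": [-3.0, 0, -1.74], "delta_rot": [0, 0, 0]}, {"hand": 8.5, "travel": [-3.0, 0, -1.74], "delta_rot": [0, 0, 0]}, {"hand": 8.5, "travel": [-3.0, 0, -1.74], "delta_rot": [0, 0, 0]}]'

```text
t: 1.35
eef_pos: [449.7, -349.5, 245.5]
ee_rot: [0.078, -0.703, 0.703, -0.079]
ft_force: [0.5, -0.4, -0.6]
gripper_width: 85.1
```

Call:
apply_moves --plan '[{"hand": 8.5, "travel": [-1.2, 0, -3.55], "delta_rot": [0, 0, 0]}, {"hand": 8.5, "travel": [-1.2, 0, -3.55], "delta_rot": [0, 0, 0]}, {"hand": 8.5, "travel": [-1.2, 0, -3.55], "delta_rot": [0, 0, 0]}, {"hand": 8.5, "travel": [-1.2, 0, -3.55], "delta_rot": [0, 0, 0]}, {"hand": 8.5, "travel": [-1.2, 0, -3.55], "delta_rot": [0, 0, 0]}, {"hand": 8.5, "travel": [-1.2, 0, -3.55], "delta_rot": [0, 0, 0]}, {"hand": 8.5, "travel": [-1.2, 0, -3.55], "delta_rot": [0, 0, 0]}, {"hand": 8.5, "travel": [-1.2, 0, -3.55], "delta_rot": [0, 0, 0]}, {"hand": 8.5, "travel": [-1.2, 0, -3.55], "delta_rot": [0, 0, 0]}, {"hand": 8.5, "travel": [-1.2, 0, -3.55], "delta_rot": [0, 0, 0]}, {"hand": 8.5, "travel": [-1.2, 0, -3.55], "delta_rot": [0, 0, 0]}, {"hand": 8.5, "travel": [-1.2, 0, -3.55], "delta_rot": [0, 0, 0]}]'

```text
t: 2.35
eef_pos: [494.9, 98.3, 245.7]
ee_rot: [0.078, -0.703, 0.703, -0.079]
ft_force: [0.8, 0.2, -0.4]
gripper_width: 85.0
```

```bash
python3 - <<'E'
from h import *
st=arm.state();print(st['t'],st['eef_pos'],st['qpos'].round(2))
w=cam('wrist');cv2.imwrite('pics/w1.png',w['frame'])
print(proj(w,[[496.2,98.5,168],[496.2,98.5,154]]))
E
```

```text
2.35 [494.8879481   98.33450878 245.69417988] [-0.14  0.39 -0.14  1.83  0.07  0.92 -1.66]
[[319.41939127 258.71246917]
 [319.33501272 251.52337109]]
```

View pics/w1.png

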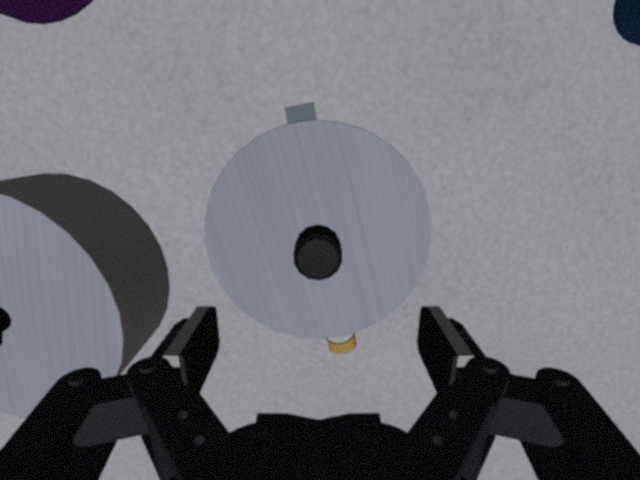

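Call:
apply_moves --plan '[{"hand": 8.5, "travel": [-0.12, 1.2, 0], "delta_rot": [0, 0, 0]}, {"hand": 8.5, "travel": [0, 1.6, 0], "delta_rot": [0, 0, 0]}, {"hand": 8.5, "travel": [0, 1.6, 0], "delta_rot": [0, 0, 0]}, {"hand": 8.5, "travel": [0, 1.6, 0], "delta_rot": [0, 0, 0]}, {"hand": 8.5, "travel": [0, 1.2, 0], "delta_rot": [0, 0, 0]}, {"hand": 8.5, "travel": [0, 1.0, 0], "delta_rot": [0, 0, 0]}, {"hand": 8.5, "travel": [0, 0.8, 0], "delta_rot": [0, 0, 0]}, {"hand": 8.5, "travel": [0, 0.45, 0], "delta_rot": [0, 0, 0]}, {"hand": 8.5, "travel": [0, 0, 0], "delta_rot": [0, 0, 0]}]'

```text
t: 3.15
eef_pos: [495.7, 96.6, 150.1]
ee_rot: [0.079, -0.703, 0.703, -0.078]
ft_force: [-0.5, 0.3, -0.0]
gripper_width: 85.0
```

Call:
apply_moves --plan '[{"hand": 2.6, "travel": [0, 0, 0], "delta_rot": [0, 0, 0]}, {"hand": 2.6, "travel": [0, 0, 0], "delta_rot": [0, 0, 0]}, {"hand": 2.6, "travel": [0, 0, 0], "delta_rot": [0, 0, 0]}, {"hand": 2.6, "travel": [0, 0, 0], "delta_rot": [0, 0, 0]}, {"hand": 2.6, "travel": [0, 0, 0], "delta_rot": [0, 0, 0]}, {"hand": 2.6, "travel": [0, 0, 0], "delta_rot": [0, 0, 0]}, {"hand": 2.6, "travel": [0, 0, 0], "delta_rot": [0, 0, 0]}, {"hand": 2.6, "travel": [0, 0, 0], "delta_rot": [0, 0, 0]}]' --force 70

```text
t: 3.82
eef_pos: [496.5, 97.5, 151.8]
ee_rot: [-0.078, 0.703, -0.702, 0.079]
ft_force: [-1.2, 0.7, 6.4]
gripper_width: 30.2
```

```bash
python3 - <<'E'
from h import *
st=arm.state();print(st['t'],st['eef_pos'],st['ft_force'],st['gripper_width'])
w=cam('wrist');cv2.imwrite('pics/w2.png',w['frame'])
E
```

```text
3.8167 [496.45535119  97.50012312 151.77581932] [-1.15092867  0.74767102  6.4274981 ] 30.16613129407516
```

View pics/w2.png

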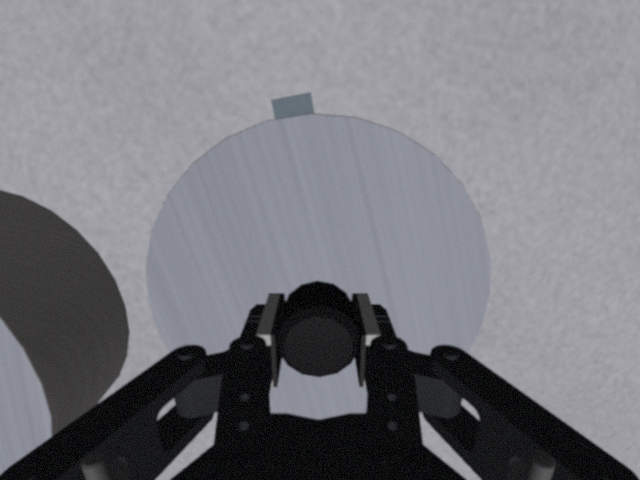

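Call:
apply_moves --plan '[{"hand": 2.6, "travel": [0, -0.3, 0], "delta_rot": [0, 0, 0]}, {"hand": 2.6, "travel": [0, -0.5, 0], "delta_rot": [0, 0, 0]}, {"hand": 2.6, "travel": [0, -0.8, 0], "delta_rot": [0, 0, 0]}, {"hand": 2.6, "travel": [0, -1.0, 0], "delta_rot": [0, 0, 0]}, {"hand": 2.6, "travel": [0, -1.2, 0], "delta_rot": [0, 0, 0]}, {"hand": 2.6, "travel": [0, -1.2, 0], "delta_rot": [0, 0, 0]}, {"hand": 2.6, "travel": [0, -1.2, 0], "delta_rot": [0, 0, 0]}, {"hand": 2.6, "travel": [0, -1.2, 0], "delta_rot": [0, 0, 0]}, {"hand": 2.6, "travel": [0, -1.0, 0], "delta_rot": [0, 0, 0]}, {"hand": 2.6, "travel": [0, -0.8, 0], "delta_rot": [0, 0, 0]}, {"hand": 2.6, "travel": [0, -0.4, 0], "delta_rot": [0, 0, 0]}, {"hand": 2.6, "travel": [0, 0, 0], "delta_rot": [0, 0, 0]}]'

```text
t: 4.87
eef_pos: [496.3, 96.8, 247.6]
ee_rot: [-0.078, 0.703, -0.703, 0.079]
ft_force: [0.5, -0.6, -4.6]
gripper_width: 29.9
```

```bash
python3 - <<'E'
from h import *
st=arm.state();print(st['t'],st['eef_pos'],st['ft_force'],st['moment'],st['gripper_width'])
w=cam('scene');cv2.imwrite('pics/s3.png',w['frame'])
E
```

```text
4.8667 [496.29253197  96.82258789 247.61033391] [ 0.50310789 -0.59653954 -4.61384743] [ 0.03539407  0.01774914 -0.01543169] 29.909612080585724
```

View pics/s3.png

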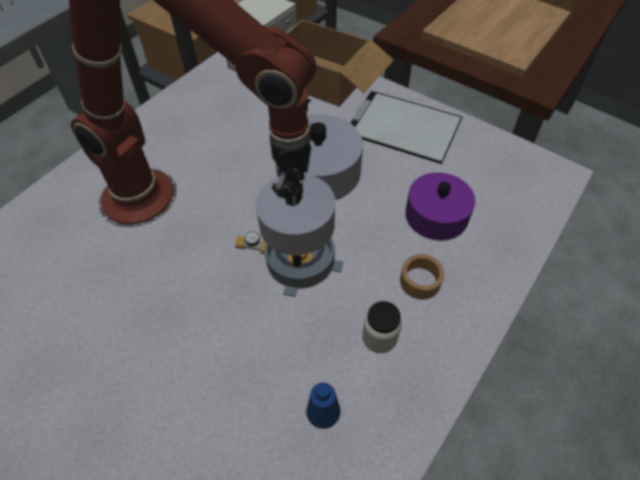

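Call:
apply_moves --plan '[{"hand": 2.6, "travel": [0.14, 0, 1.0], "delta_rot": [0, 0, 0]}, {"hand": 2.6, "travel": [0.25, 0, 1.8], "delta_rot": [0, 0, 0]}, {"hand": 2.6, "travel": [0.36, 0, 2.6], "delta_rot": [0, 0, 0]}, {"hand": 2.6, "travel": [0.39, 0, 2.8], "delta_rot": [0, 0, 0]}, {"hand": 2.6, "travel": [0.39, 0, 2.8], "delta_rot": [0, 0, 0]}, {"hand": 2.6, "travel": [0.39, 0, 2.8], "delta_rot": [0, 0, 0]}, {"hand": 2.6, "travel": [0.39, 0, 2.8], "delta_rot": [0, 0, 0]}, {"hand": 2.6, "travel": [0.39, 0, 2.8], "delta_rot": [0, 0, 0]}, {"hand": 2.6, "travel": [0.36, 0, 2.6], "delta_rot": [0, 0, 0]}, {"hand": 2.6, "travel": [0.33, 0, 2.4], "delta_rot": [0, 0, 0]}, {"hand": 2.6, "travel": [0.25, 0, 1.8], "delta_rot": [0, 0, 0]}, {"hand": 2.6, "travel": [0.15, 0, 1.1], "delta_rot": [0, 0, 0]}]'

```text
t: 5.92
eef_pos: [518.1, -182.2, 245.7]
ee_rot: [0.078, -0.702, 0.703, -0.076]
ft_force: [0.2, -1.3, -4.1]
gripper_width: 29.8
```

Call:
apply_moves --plan '[{"hand": 2.6, "travel": [0, 0.8, 0], "delta_rot": [0, 0, 0]}, {"hand": 2.6, "travel": [0, 1.6, 0], "delta_rot": [0, 0, 0]}, {"hand": 2.6, "travel": [0, 2.0, 0], "delta_rot": [0, 0, 0]}, {"hand": 2.6, "travel": [0, 2.0, 0], "delta_rot": [0, 0, 0]}, {"hand": 2.6, "travel": [0, 2.0, 0], "delta_rot": [0, 0, 0]}, {"hand": 2.6, "travel": [0, 1.8, 0], "delta_rot": [0, 0, 0]}, {"hand": 2.6, "travel": [0, 1.4, 0], "delta_rot": [0, 0, 0]}, {"hand": 2.6, "travel": [0, 1.0, 0], "delta_rot": [0, 0, 0]}, {"hand": 2.6, "travel": [0, 0.6, 0], "delta_rot": [0, 0, 0]}, {"hand": 2.6, "travel": [0, 0.4, 0], "delta_rot": [0, 0, 0]}, {"hand": 2.6, "travel": [0, 0.2, 0], "delta_rot": [0, 0, 0]}, {"hand": 2.6, "travel": [0, 0, 0], "delta_rot": [0, 0, 0]}]'

```text
t: 6.92
eef_pos: [519.7, -177.6, 109.0]
ee_rot: [-0.079, 0.703, -0.703, 0.079]
ft_force: [-0.1, 0.1, -4.1]
gripper_width: 29.9
```

Call:
apply_moves --plan '[{"hand": 2.6, "travel": [0, 0.2, 0], "delta_rot": [0, 0, 0]}, {"hand": 2.6, "travel": [0, 0.2, 0], "delta_rot": [0, 0, 0]}, {"hand": 2.6, "travel": [0, 0.1, 0], "delta_rot": [0, 0, 0]}, {"hand": 2.6, "travel": [0, 0, 0], "delta_rot": [0, 0, 0]}]'

```text
t: 7.25
eef_pos: [519.4, -177.8, 103.9]
ee_rot: [-0.079, 0.703, -0.703, 0.079]
ft_force: [-0.3, -1.2, -4.5]
gripper_width: 29.8
```

Call:
apply_moves --plan '[{"hand": 2.6, "travel": [0, 0.1, 0], "delta_rot": [0, 0, 0]}, {"hand": 2.6, "travel": [0, 0, 0], "delta_rot": [0, 0, 0]}]'

```text
t: 7.42
eef_pos: [519.4, -177.8, 102.8]
ee_rot: [-0.079, 0.703, -0.703, 0.079]
ft_force: [0.2, -0.3, -5.2]
gripper_width: 30.2
```

Call:
apply_moves --plan '[{"hand": 2.6, "travel": [0, 0.1, 0], "delta_rot": [0, 0, 0]}, {"hand": 2.6, "travel": [0, 0, 0], "delta_rot": [0, 0, 0]}]'

```text
t: 7.58
eef_pos: [519.5, -177.9, 101.9]
ee_rot: [0.078, -0.703, 0.703, -0.079]
ft_force: [-0.4, 0.2, -4.5]
gripper_width: 29.8
```

Call:
apply_moves --plan '[{"hand": 2.6, "travel": [0, 0.1, 0], "delta_rot": [0, 0, 0]}, {"hand": 2.6, "travel": [0, 0, 0], "delta_rot": [0, 0, 0]}]'

```text
t: 7.75
eef_pos: [519.6, -178.0, 101.8]
ee_rot: [0.078, -0.703, 0.703, -0.079]
ft_force: [-2.2, -0.5, 3.2]
gripper_width: 30.1
```

Call:
apply_moves --plan '[{"hand": 2.6, "travel": [0, 0.1, 0], "delta_rot": [0, 0, 0]}, {"hand": 2.6, "travel": [0, 0, 0], "delta_rot": [0, 0, 0]}]'

```text
t: 7.92
eef_pos: [519.6, -178.0, 101.8]
ee_rot: [0.078, -0.703, 0.703, -0.079]
ft_force: [-4.3, 0.0, 10.1]
gripper_width: 30.6
```

Call:
apply_moves --plan '[{"hand": 2.6, "travel": [0, -0.1, 0], "delta_rot": [0, 0, 0]}, {"hand": 5.0, "travel": [0, 0, 0], "delta_rot": [0, 0, 0]}, {"hand": 7.0, "travel": [0, 0, 0], "delta_rot": [0, 0, 0]}, {"hand": 7.0, "travel": [0, 0, 0], "delta_rot": [0, 0, 0]}, {"hand": 7.0, "travel": [0, 0, 0], "delta_rot": [0, 0, 0]}, {"hand": 7.0, "travel": [0, -0.6, 0], "delta_rot": [0, 0, 0]}, {"hand": 7.0, "travel": [0, -1.5, 0], "delta_rot": [0, 0, 0]}, {"hand": 7.0, "travel": [0, -2.5, 0], "delta_rot": [0, 0, 0]}, {"hand": 7.0, "travel": [0, -3.0, 0], "delta_rot": [0, 0, 0]}, {"hand": 7.0, "travel": [0, -3.0, 0], "delta_rot": [0, 0, 0]}, {"hand": 7.0, "travel": [0, -2.0, 0], "delta_rot": [0, 0, 0]}, {"hand": 7.0, "travel": [0, -0.8, 0], "delta_rot": [0, 0, 0]}]'

```text
t: 8.92
eef_pos: [521.2, -178.3, 238.7]
ee_rot: [0.076, -0.702, 0.704, -0.081]
ft_force: [0.2, 0.4, 0.2]
gripper_width: 70.0
```

```bash
python3 - <<'E'
from h import *
st=arm.state();print(st['t'],st['eef_pos'],st['ft_force'],st['gripper_width'])
s=cam('scene');cv2.imwrite('pics/s4.png',s['frame']);crop(s,220,190,380,310,5,'s4c.png')
t=cam('top');crop(t,260,180,420,300,5,'t4c.png')
E
```

```text
8.9167 [ 521.21496935 -178.27111088  238.7227784 ] [0.16539353 0.42495684 0.2056637 ] 70.008250013716
```

View pics/s4.png

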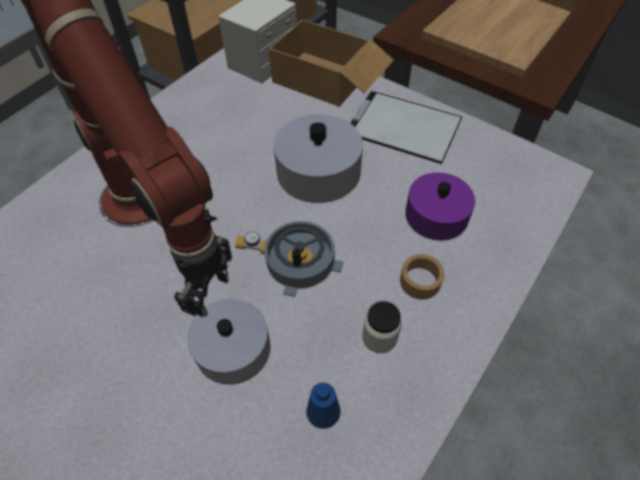

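View pics/s4c.png

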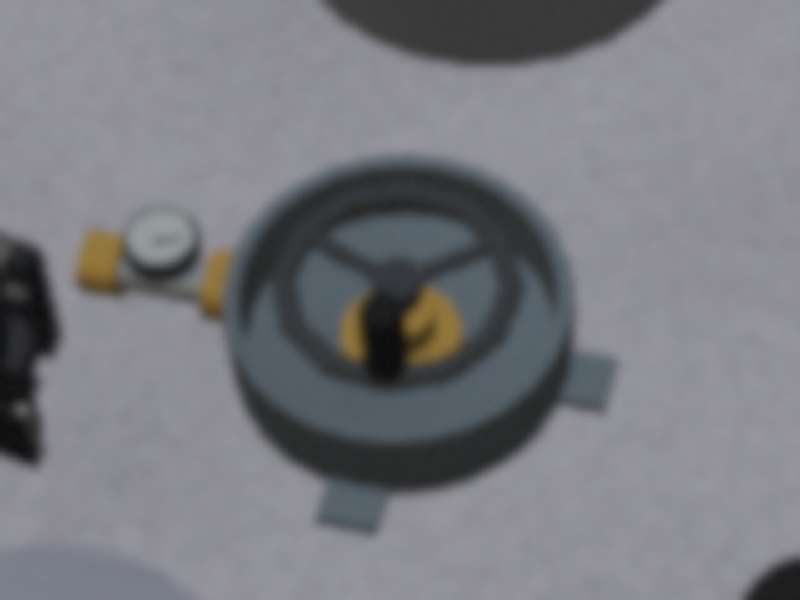

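View pics/t4c.png

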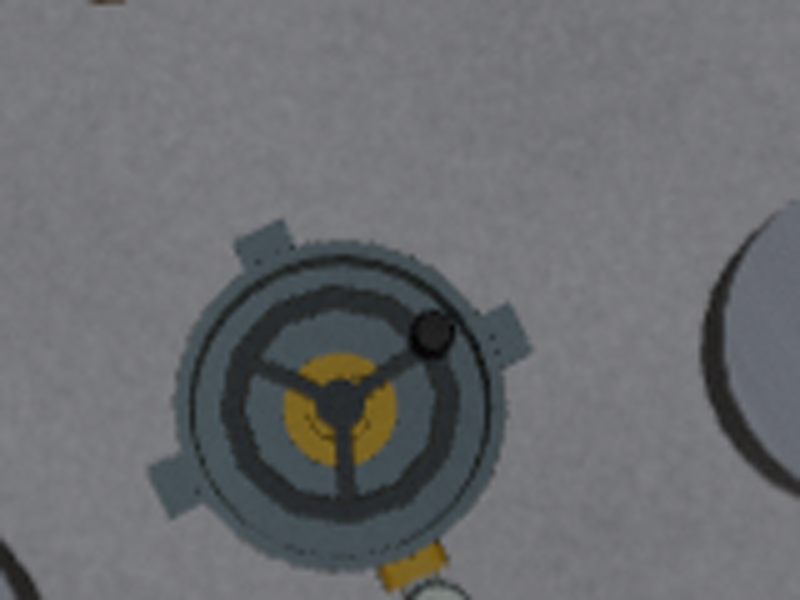

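```bash
python3 - <<'E'
from h import *
t=cam('top');s=cam('scene')
h=p2w(t,260+432/5,180+334/5,114);print('handle',h)
print('hub62',p2w(t,260+341/5,180+404/5,62), 'rim', p2w(t,260+341/5,180+405/5,50))
# base of handle scene; 
print(tri([(t,260+432/5,180+334/5),(s,220+385/5,190+300/5)]))
c=np.array([496.2,98.4]);
for cc in (c,p2w(t,260+341/5,180+404/5,62)[:2]):
    d=h[:2]-cc;print(np.hypot(*d),np.degrees(np.arctan2(d[1],d[0])))
lid=[p2w(t,315,256,77)]
hub=c
ang=np.degrees(np.arctan2(h[1]-c[1],h[0]-c[0]))
p=c+55*np.array([np.cos(np.radians(ang)),np.sin(np.radians(ang))]);print(p)
st=arm.state();Rm=R.from_quat(st['ee_rot']).as_matrix();print(Rm.round(3))
print((Rm.T@np.r_[p-st['eef_pos'][:2],0])/10)
E
```

```text
handle [524.85911481  53.09962196 114.        ]
hub62 [495.60043089  97.94077324  62.        ] rim [495.90997267  97.88253945  50.        ]
[525.73017783  54.13516034 115.2265806 ]
53.60474897631189 -57.6806617266159
53.542501193142144 -56.875701798796335
[525.60506848  51.92052122]
[[-0.975 -0.002  0.221]
 [-0.221  0.001 -0.975]
 [ 0.002 -1.    -0.001]]
[-5.75750116e+00  1.50304029e-02 -2.22219442e+01]
```

Call:
apply_moves --plan '[{"hand": 7.0, "travel": [-0.7, 0, -2.8], "delta_rot": [0, 0, 0]}, {"hand": 7.0, "travel": [-0.9, 0, -3.5], "delta_rot": [0, 0, 0]}, {"hand": 7.0, "travel": [-0.9, 0, -3.5], "delta_rot": [0, 0, 0]}, {"hand": 7.0, "travel": [-0.9, 0, -3.5], "delta_rot": [0, 0, 0]}, {"hand": 7.0, "travel": [-0.9, 0, -3.5], "delta_rot": [0, 0, 0]}, {"hand": 7.0, "travel": [-0.9, 0, -3.5], "delta_rot": [0, 0, 0]}, {"hand": 7.0, "travel": [-0.55, 0, -2.0], "delta_rot": [0, 0, 0]}, {"hand": 7.0, "travel": [0, 0.4, 0], "delta_rot": [0, 0, 0]}, {"hand": 7.0, "travel": [0, 0, 0], "delta_rot": [0, 0, 0]}]'

```text
t: 9.87
eef_pos: [524.7, 53.8, 228.4]
ee_rot: [-0.082, 0.703, -0.702, 0.078]
ft_force: [0.0, -0.3, 0.5]
gripper_width: 69.8
```

```bash
python3 - <<'E'
from h import *
st=arm.state();print(st['t'],st['eef_pos'],st['ft_force'],st['gripper_width'],st['qpos'].round(2))
w=cam('wrist');cv2.imwrite('pics/w5.png',w['frame'])
print(proj(w,[[525.2,52.5,116],[525.2,52.5,66],[496,98.2,62]]))
for u,v,z in[(0,0,116)]:pass
E
```

```text
9.8667 [524.70293775  53.82362981 228.39259533] [ 0.01026901 -0.27687937  0.54508022] 69.76337132395145 [-0.06  0.45 -0.12  1.79  0.06  0.91 -1.55]
[[321.1407875  242.9114362 ]
 [320.6902436  225.19489302]
 [263.14592826 243.89088846]]
```

View pics/w5.png

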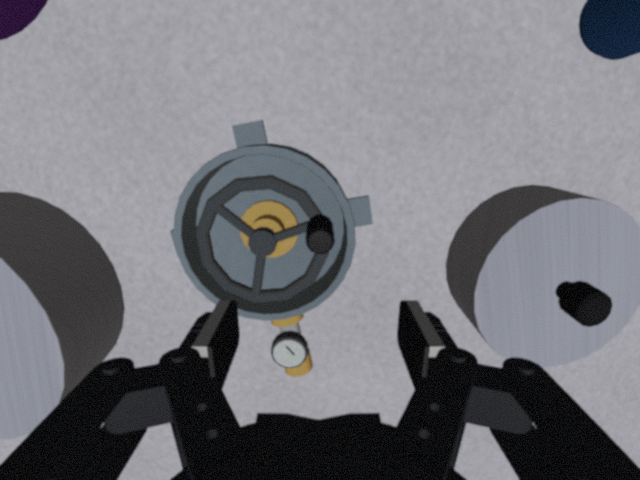

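Call:
apply_moves --plan '[{"hand": 7.0, "travel": [0, 1.2, 0], "delta_rot": [0, 0, 0]}, {"hand": 7.0, "travel": [0, 2.2, 0], "delta_rot": [0, 0, 0]}, {"hand": 7.0, "travel": [0, 2.6, 0], "delta_rot": [0, 0, 0]}, {"hand": 7.0, "travel": [0, 2.6, 0], "delta_rot": [0, 0, 0]}, {"hand": 7.0, "travel": [0, 2.2, 0], "delta_rot": [0, 0, 0]}, {"hand": 7.0, "travel": [0, 1.6, 0], "delta_rot": [0, 0, 0]}, {"hand": 7.0, "travel": [0, 1.0, 0], "delta_rot": [0, 0, 0]}, {"hand": 7.0, "travel": [0, 0.1, 0], "delta_rot": [0, 0, 0]}, {"hand": 7.0, "travel": [0, 0, 0], "delta_rot": [0, 0, 0]}]'

```text
t: 10.67
eef_pos: [526.1, 51.1, 95.4]
ee_rot: [0.078, -0.703, 0.703, -0.078]
ft_force: [-0.1, -0.2, 0.2]
gripper_width: 70.0
```

Call:
apply_moves --plan '[{"hand": 1.6, "travel": [0, 0, 0], "delta_rot": [0, 0, 0]}, {"hand": 1.6, "travel": [0, 0, 0], "delta_rot": [0, 0, 0]}, {"hand": 1.6, "travel": [0, 0, 0], "delta_rot": [0, 0, 0]}, {"hand": 1.6, "travel": [0, 0, 0], "delta_rot": [0, 0, 0]}, {"hand": 1.6, "travel": [0, 0, 0], "delta_rot": [0, 0, 0]}, {"hand": 1.6, "travel": [0, 0, 0], "delta_rot": [0, 0, 0]}, {"hand": 1.6, "travel": [0, 0, 0], "delta_rot": [0, 0, 0]}, {"hand": 1.6, "travel": [0, 0, 0], "delta_rot": [0, 0, 0]}]' --force 50

```text
t: 11.33
eef_pos: [526.6, 52.9, 96.8]
ee_rot: [-0.078, 0.703, -0.703, 0.079]
ft_force: [-0.7, 0.7, 5.5]
gripper_width: 20.1
```

```bash
python3 - <<'E'
from h import *
st=arm.state();print(st['t'],st['eef_pos'],st['ft_force'],st['gripper_width'],st['qpos'].round(2))
w=cam('wrist');cv2.imwrite('pics/w6.png',w['frame'])
E
```

```text
11.3333 [526.61636653  52.89524102  96.83411773] [-0.66982422  0.73534133  5.47749178] 20.133683161151424 [-0.08  0.63 -0.09  1.93  0.1   0.58 -1.59]
```

View pics/w6.png

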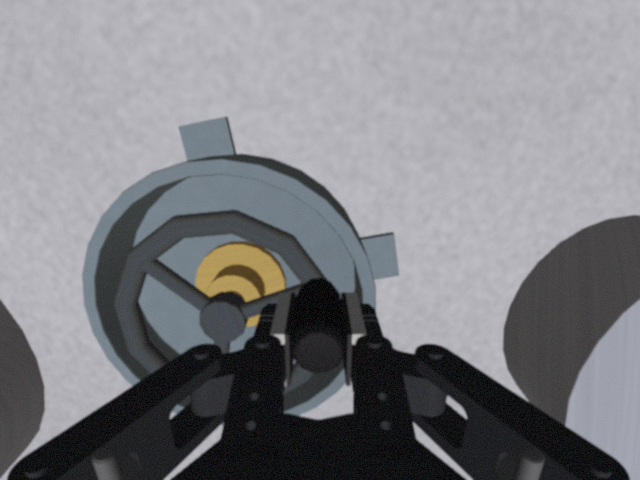

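```bash
cat > plan.py <<'E'
import numpy as np,sys
def rows(a0,step,n,c=None):
    ex=np.array([-.975,-.2213]);ez=np.array([.2213,-.975]);pr=np.zeros(2);o=[]
    p0=55*np.array([np.cos(np.radians(a0)),np.sin(np.radians(a0))])
    for i in range(1,n+1):
        a=np.radians(a0+step*i);p=55*np.array([np.cos(a),np.sin(a)])-p0
        q=np.array([p@ex,p@ez])/10;d=(q-pr).round(2);pr=pr+d;o.append('[%g,0,%g]'%tuple(d))
    print(' '.join(o))
if __name__=='__main__': rows(float(sys.argv[1]),float(sys.argv[2]),int(sys.argv[3]))
E
python3 plan.py -57.3 -10 12
```

```text
[0.93,0,0.25] [0.95,0,0.08] [0.96,0,-0.09] [0.92,0,-0.25] [0.87,0,-0.4] [0.78,0,-0.55] [0.68,0,-0.68] [0.55,0,-0.79] [0.4,0,-0.87] [0.25,0,-0.92] [0.08,0,-0.96] [-0.08,0,-0.95]
```

Call:
apply_moves --plan '[{"hand": 1.6, "travel": [0.93, 0, 0.25], "delta_rot": [0, 0, 0]}, {"hand": 1.6, "travel": [0.95, 0, 0.08], "delta_rot": [0, 0, 0]}, {"hand": 1.6, "travel": [0.96, 0, -0.09], "delta_rot": [0, 0, 0]}, {"hand": 1.6, "travel": [0.92, 0, -0.25], "delta_rot": [0, 0, 0]}, {"hand": 1.6, "travel": [0.87, 0, -0.4], "delta_rot": [0, 0, 0]}, {"hand": 1.6, "travel": [0.78, 0, -0.55], "delta_rot": [0, 0, 0]}]'

```text
t: 11.88
eef_pos: [472.8, 49.5, 96.8]
ee_rot: [0.076, -0.703, 0.703, -0.08]
ft_force: [3.0, 0.3, 5.6]
gripper_width: 20.5
```

Call:
apply_moves --plan '[{"hand": 1.6, "travel": [0.68, 0, -0.68], "delta_rot": [0, 0, 0]}, {"hand": 1.6, "travel": [0.55, 0, -0.79], "delta_rot": [0, 0, 0]}, {"hand": 1.6, "travel": [0.4, 0, -0.87], "delta_rot": [0, 0, 0]}, {"hand": 1.6, "travel": [0.25, 0, -0.92], "delta_rot": [0, 0, 0]}, {"hand": 1.6, "travel": [0.08, 0, -0.96], "delta_rot": [0, 0, 0]}, {"hand": 1.6, "travel": [-0.08, 0, -0.95], "delta_rot": [0, 0, 0]}, {"hand": 1.6, "travel": [0, 0, 0], "delta_rot": [0, 0, 0]}]'

```text
t: 12.47
eef_pos: [441.7, 97.7, 96.8]
ee_rot: [-0.079, 0.703, -0.702, 0.08]
ft_force: [1.0, 2.4, 9.2]
gripper_width: 20.0
```

```bash
python3 - <<'E'
from h import *
st=arm.state();print(st['t'],st['eef_pos'],st['ft_force'],st['gripper_width'],st['qpos'].round(2))
d=st['eef_pos'][:2]-[496,98.3];print(np.hypot(*d),np.degrees(np.arctan2(d[1],d[0])))
E
python3 plan.py -177.3 -10 16
```

```text
12.4667 [441.65425379  97.65239739  96.77789676] [1.00946887 2.36140514 9.16330421] 20.000164780206244 [-0.21  0.55 -0.08  2.14  0.09  0.45 -1.7 ]
54.34960460070567 -179.31727609351543
[-0.25,0,-0.93] [-0.41,0,-0.86] [-0.55,0,-0.79] [-0.68,0,-0.67] [-0.78,0,-0.55] [-0.87,0,-0.41] [-0.93,0,-0.24] [-0.95,0,-0.09] [-0.96,0,0.09] [-0.92,0,0.25] [-0.87,0,0.41] [-0.78,0,0.55] [-0.68,0,0.68] [-0.55,0,0.78] [-0.4,0,0.87] [-0.25,0,0.93]
```

Call:
apply_moves --plan '[{"hand": 1.6, "travel": [-0.25, 0, -0.93], "delta_rot": [0, 0, 0]}, {"hand": 1.6, "travel": [-0.41, 0, -0.86], "delta_rot": [0, 0, 0]}, {"hand": 1.6, "travel": [-0.55, 0, -0.79], "delta_rot": [0, 0, 0]}, {"hand": 1.6, "travel": [-0.68, 0, -0.67], "delta_rot": [0, 0, 0]}, {"hand": 1.6, "travel": [-0.78, 0, -0.55], "delta_rot": [0, 0, 0]}, {"hand": 1.6, "travel": [-0.87, 0, -0.41], "delta_rot": [0, 0, 0]}]'

```text
t: 12.97
eef_pos: [465.1, 144.2, 96.7]
ee_rot: [0.08, -0.702, 0.703, -0.078]
ft_force: [-2.9, -1.7, 12.8]
gripper_width: 20.2
```

Call:
apply_moves --plan '[{"hand": 1.6, "travel": [-0.93, 0, -0.24], "delta_rot": [0, 0, 0]}, {"hand": 1.6, "travel": [-0.95, 0, -0.09], "delta_rot": [0, 0, 0]}, {"hand": 1.6, "travel": [-0.96, 0, 0.09], "delta_rot": [0, 0, 0]}, {"hand": 1.6, "travel": [-0.92, 0, 0.25], "delta_rot": [0, 0, 0]}, {"hand": 1.6, "travel": [-0.87, 0, 0.41], "delta_rot": [0, 0, 0]}, {"hand": 1.6, "travel": [-0.78, 0, 0.55], "delta_rot": [0, 0, 0]}, {"hand": 1.6, "travel": [0, 0, 0], "delta_rot": [0, 0, 0]}]'

```text
t: 13.55
eef_pos: [522.9, 147.4, 96.9]
ee_rot: [-0.077, 0.703, -0.703, 0.079]
ft_force: [2.4, -0.5, 7.5]
gripper_width: 20.7
```

```bash
python3 - <<'E'
from h import *
st=arm.state();print(st['t'],st['eef_pos'],st['ft_force'],st['gripper_width'],st['qpos'].round(2))
d=st['eef_pos'][:2]-[496,98.3];print(np.hypot(*d),np.degrees(np.arctan2(d[1],d[0])))
E
python3 plan.py 62.7 -5 10
```

```text
13.55 [522.94227296 147.4420192   96.87018006] [ 2.44289055 -0.48277438  7.5011873 ] 20.662171055109965 [-0.27  0.65 -0.07  1.89  0.08  0.6  -1.74]
56.04305597861887 61.266099758411634
[-0.35,0,0.32] [-0.33,0,0.36] [-0.29,0,0.38] [-0.26,0,0.4] [-0.22,0,0.43] [-0.18,0,0.44] [-0.14,0,0.46] [-0.11,0,0.47] [-0.06,0,0.48] [-0.02,0,0.48]
```

Call:
apply_moves --plan '[{"hand": 1.6, "travel": [-0.35, 0, 0.32], "delta_rot": [0, 0, 0]}, {"hand": 1.6, "travel": [-0.33, 0, 0.36], "delta_rot": [0, 0, 0]}, {"hand": 1.6, "travel": [-0.29, 0, 0.38], "delta_rot": [0, 0, 0]}, {"hand": 1.6, "travel": [-0.26, 0, 0.4], "delta_rot": [0, 0, 0]}, {"hand": 1.6, "travel": [-0.22, 0, 0.43], "delta_rot": [0, 0, 0]}, {"hand": 1.6, "travel": [-0.18, 0, 0.44], "delta_rot": [0, 0, 0]}, {"hand": 1.6, "travel": [0, 0, 0], "delta_rot": [0, 0, 0]}]'

```text
t: 14.13
eef_pos: [543.0, 128.8, 96.9]
ee_rot: [-0.078, 0.703, -0.702, 0.079]
ft_force: [1.2, 0.4, 7.6]
gripper_width: 20.6
```

Call:
apply_moves --plan '[{"hand": 1.6, "travel": [-0.14, 0, 0.46], "delta_rot": [0, 0, 0]}, {"hand": 1.6, "travel": [0, 0, 0], "delta_rot": [0, 0, 0]}]'

```text
t: 14.3
eef_pos: [545.3, 124.9, 96.9]
ee_rot: [-0.078, 0.703, -0.702, 0.079]
ft_force: [0.5, 1.0, 7.2]
gripper_width: 20.1
```

Call:
apply_moves --plan '[{"hand": 1.6, "travel": [-0.05, 0, 0.23], "delta_rot": [0, 0, 0]}, {"hand": 1.6, "travel": [0, 0, 0], "delta_rot": [0, 0, 0]}]'

```text
t: 14.47
eef_pos: [546.1, 123.2, 96.9]
ee_rot: [-0.078, 0.703, -0.702, 0.079]
ft_force: [0.5, 0.8, 7.2]
gripper_width: 20.5
```

Call:
apply_moves --plan '[{"hand": 1.6, "travel": [-0.05, 0, 0.23], "delta_rot": [0, 0, 0]}, {"hand": 1.6, "travel": [0, 0, 0], "delta_rot": [0, 0, 0]}]'

```text
t: 14.63
eef_pos: [547.0, 121.2, 96.9]
ee_rot: [-0.078, 0.703, -0.702, 0.079]
ft_force: [0.3, 2.1, 6.9]
gripper_width: 20.6
```

Call:
apply_moves --plan '[{"hand": 1.6, "travel": [-0.03, 0, 0.2], "delta_rot": [0, 0, 0]}, {"hand": 1.6, "travel": [0, 0, 0], "delta_rot": [0, 0, 0]}]'

```text
t: 14.8
eef_pos: [547.3, 120.5, 96.9]
ee_rot: [-0.079, 0.704, -0.702, 0.08]
ft_force: [-0.5, 2.4, 7.8]
gripper_width: 20.6
```

Call:
apply_moves --plan '[{"hand": 1.6, "travel": [-0.03, 0, 0.2], "delta_rot": [0, 0, 0]}, {"hand": 1.6, "travel": [0, 0, 0], "delta_rot": [0, 0, 0]}]'

```text
t: 14.97
eef_pos: [547.3, 120.4, 96.8]
ee_rot: [-0.08, 0.704, -0.701, 0.08]
ft_force: [-1.3, 6.2, 8.2]
gripper_width: 20.8
```

Call:
apply_moves --plan '[{"hand": 1.6, "travel": [-0.03, 0, 0.2], "delta_rot": [0, 0, 0]}, {"hand": 1.6, "travel": [0, 0, 0], "delta_rot": [0, 0, 0]}]'

```text
t: 15.13
eef_pos: [547.4, 120.4, 96.9]
ee_rot: [-0.08, 0.705, -0.7, 0.08]
ft_force: [-3.0, 9.1, 8.1]
gripper_width: 20.3
```

```bash
python3 - <<'E'
from h import *
from scipy.optimize import least_squares
P=np.array([(526.6,52.9),(441.7,97.7),(522.9,147.4),(543,128.8),(545.3,124.9),(546.1,123.2),(547.3,120.4),(472.8,49.5),(465.1,144.2)])
r=least_squares(lambda x:np.hypot(*(P-x).T)-55,[496,98]);print(r.x,r.fun.round(1))
d=np.array([547.3,120.4])-r.x;print(np.degrees(np.arctan2(d[1],d[0])))
w=cam('wrist');cv2.imwrite('pics/w7.png',w['frame'])
t=cam('top');crop(t,260,180,420,300,5,'t7.png')
st=arm.state();print(st['t'],st['eef_pos'],st['ft_force'])
E
python3 plan.py 23 10 36
```

```text
[496.66865417  99.08454216] [ 0.  -0.  -0.   0.   0.1  0.  -0.1  0.   0.1]
22.830767047868363
15.2333 [547.37925171 120.39640176  96.85236307] [-3.04556663  7.31191662  8.20664587]
[0.25,0,-0.92] [0.41,0,-0.87] [0.55,0,-0.79] [0.68,0,-0.67] [0.79,0,-0.55] [0.87,0,-0.4] [0.93,0,-0.24] [0.95,0,-0.08] [0.96,0,0.08] [0.92,0,0.25] [0.87,0,0.41] [0.78,0,0.56] [0.68,0,0.68] [0.54,0,0.78] [0.41,0,0.87] [0.24,0,0.93] [0.08,0,0.96] [-0.09,0,0.95] [-0.25,0,0.92] [-0.41,0,0.87] [-0.55,0,0.79] [-0.68,0,0.67] [-0.79,0,0.55] [-0.87,0,0.4] [-0.92,0,0.24] [-0.96,0,0.08] [-0.95,0,-0.08] [-0.93,0,-0.25] [-0.87,0,-0.41] [-0.78,0,-0.56] [-0.67,0,-0.68] [-0.55,0,-0.78] [-0.4,0,-0.87] [-0.25,0,-0.93] [-0.08,0,-0.96] [0.09,0,-0.95]
```

View pics/w7.png

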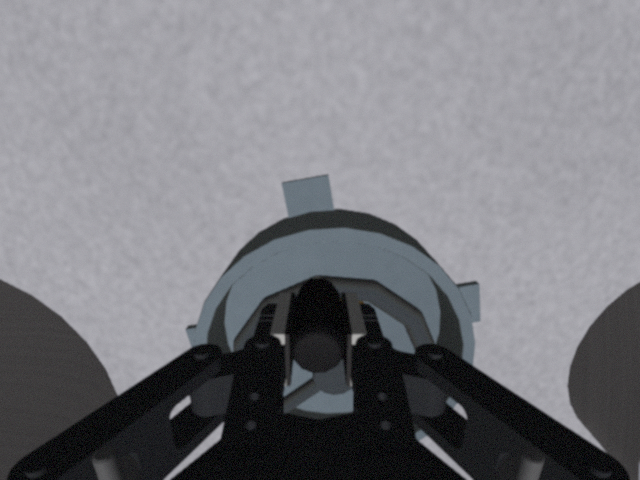

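View pics/t7.png

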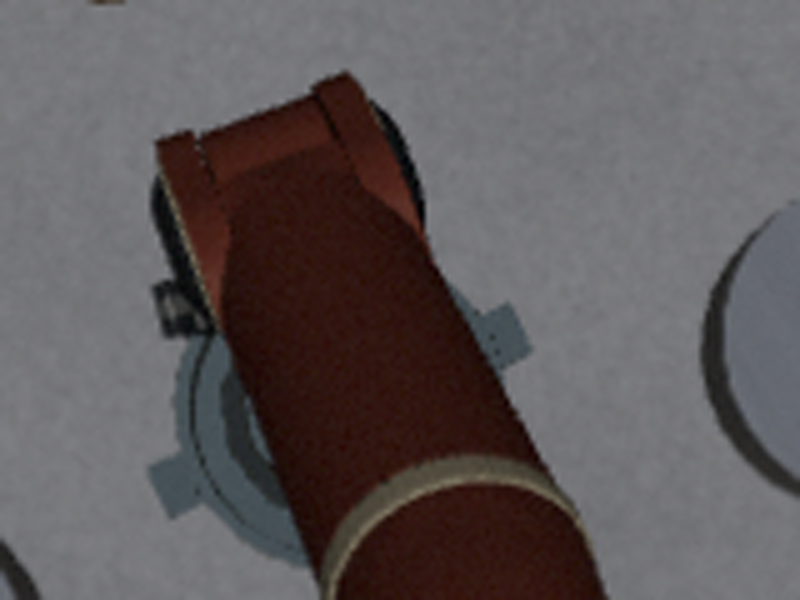

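Call:
apply_moves --plan '[{"hand": 1.6, "travel": [0.08, 0, -0.5], "delta_rot": [0, 0, 0]}, {"hand": 1.6, "travel": [0.25, 0, -0.92], "delta_rot": [0, 0, 0]}, {"hand": 1.6, "travel": [0.41, 0, -0.87], "delta_rot": [0, 0, 0]}, {"hand": 1.6, "travel": [0.55, 0, -0.79], "delta_rot": [0, 0, 0]}, {"hand": 1.6, "travel": [0.68, 0, -0.67], "delta_rot": [0, 0, 0]}, {"hand": 1.6, "travel": [0.79, 0, -0.55], "delta_rot": [0, 0, 0]}, {"hand": 1.6, "travel": [0.87, 0, -0.4], "delta_rot": [0, 0, 0]}, {"hand": 1.6, "travel": [0.93, 0, -0.24], "delta_rot": [0, 0, 0]}, {"hand": 1.6, "travel": [0.95, 0, -0.08], "delta_rot": [0, 0, 0]}, {"hand": 1.6, "travel": [0.96, 0, 0.08], "delta_rot": [0, 0, 0]}, {"hand": 1.6, "travel": [0, 0, 0], "delta_rot": [0, 0, 0]}]'

```text
t: 16.15
eef_pos: [473.2, 148.8, 96.8]
ee_rot: [-0.08, 0.703, -0.702, 0.079]
ft_force: [-2.0, 1.1, 10.1]
gripper_width: 20.5
```

```bash
cat > chk.py <<'E'
from h import *
st=arm.state();print(st['t'],st['eef_pos'].round(1),st['ft_force'].round(1),st['gripper_width'].round(1),np.abs(st['joint_vel']).max().round(3))
d=st['eef_pos'][:2]-[496.67,99.08];a=np.degrees(np.arctan2(d[1],d[0]));print(np.hypot(*d),a,'rel',a-22.83)
E
python3 chk.py
```

```text
Traceback (most recent call last):
  File "chk.py", line 2, in <module>
    st=arm.state();print(st['t'],st['eef_pos'].round(1),st['ft_force'].round(1),st['gripper_width'].round(1),np.abs(st['joint_vel']).max().round(3))
                                                                                ^^^^^^^^^^^^^^^^^^^^^^^^^
AttributeError: 'float' object has no attribute 'round'
```

Call:
apply_moves --plan '[{"hand": 1.6, "travel": [0.92, 0, 0.25], "delta_rot": [0, 0, 0]}, {"hand": 1.6, "travel": [0.87, 0, 0.41], "delta_rot": [0, 0, 0]}, {"hand": 1.6, "travel": [0.78, 0, 0.56], "delta_rot": [0, 0, 0]}, {"hand": 1.6, "travel": [0.68, 0, 0.68], "delta_rot": [0, 0, 0]}, {"hand": 1.6, "travel": [0.54, 0, 0.78], "delta_rot": [0, 0, 0]}, {"hand": 1.6, "travel": [0.41, 0, 0.87], "delta_rot": [0, 0, 0]}, {"hand": 1.6, "travel": [0.24, 0, 0.93], "delta_rot": [0, 0, 0]}, {"hand": 1.6, "travel": [0.08, 0, 0.96], "delta_rot": [0, 0, 0]}, {"hand": 1.6, "travel": [-0.09, 0, 0.95], "delta_rot": [0, 0, 0]}, {"hand": 1.6, "travel": [-0.25, 0, 0.92], "delta_rot": [0, 0, 0]}, {"hand": 1.6, "travel": [-0.41, 0, 0.87], "delta_rot": [0, 0, 0]}, {"hand": 1.6, "travel": [-0.55, 0, 0.79], "delta_rot": [0, 0, 0]}]'

```text
t: 17.15
eef_pos: [463.2, 55.3, 96.8]
ee_rot: [-0.079, 0.703, -0.702, 0.08]
ft_force: [0.0, 5.1, 10.2]
gripper_width: 20.3
```

```bash
sed -i "s/st\['gripper_width'\].round(1)/st['gripper_width']/" chk.py;python3 chk.py
```

```text
17.15 [463.2  55.3  96.8] [ 0.   5.1 10.2] 20.28224238185772 0.208
55.077653216696916 -127.4379040994672 rel -150.26790409946722
```

Call:
apply_moves --plan '[{"hand": 1.6, "travel": [-0.68, 0, 0.67], "delta_rot": [0, 0, 0]}, {"hand": 1.6, "travel": [-0.79, 0, 0.55], "delta_rot": [0, 0, 0]}, {"hand": 1.6, "travel": [-0.87, 0, 0.4], "delta_rot": [0, 0, 0]}, {"hand": 1.6, "travel": [-0.92, 0, 0.24], "delta_rot": [0, 0, 0]}, {"hand": 1.6, "travel": [-0.96, 0, 0.08], "delta_rot": [0, 0, 0]}, {"hand": 1.6, "travel": [-0.95, 0, -0.08], "delta_rot": [0, 0, 0]}, {"hand": 1.6, "travel": [-0.93, 0, -0.25], "delta_rot": [0, 0, 0]}, {"hand": 1.6, "travel": [-0.87, 0, -0.41], "delta_rot": [0, 0, 0]}, {"hand": 1.6, "travel": [-0.78, 0, -0.56], "delta_rot": [0, 0, 0]}, {"hand": 1.6, "travel": [-0.67, 0, -0.68], "delta_rot": [0, 0, 0]}, {"hand": 1.6, "travel": [-0.55, 0, -0.78], "delta_rot": [0, 0, 0]}, {"hand": 1.6, "travel": [-0.4, 0, -0.87], "delta_rot": [0, 0, 0]}]'

```text
t: 18.15
eef_pos: [550.8, 89.4, 96.8]
ee_rot: [0.079, -0.702, 0.704, -0.078]
ft_force: [-0.8, -3.7, 10.5]
gripper_width: 20.1
```

```bash
python3 chk.py
```

```text
18.15 [550.8  89.4  96.8] [-0.8 -3.7 10.5] 20.143907706154746 0.207
55.02982515480251 -10.119401428417996 rel -32.94940142841799
```

Call:
apply_moves --plan '[{"hand": 1.6, "travel": [-0.25, 0, -0.93], "delta_rot": [0, 0, 0]}, {"hand": 1.6, "travel": [-0.08, 0, -0.96], "delta_rot": [0, 0, 0]}, {"hand": 1.6, "travel": [0.09, 0, -0.95], "delta_rot": [0, 0, 0]}, {"hand": 1.6, "travel": [0.25, 0, -0.92], "delta_rot": [0, 0, 0]}, {"hand": 1.6, "travel": [0.41, 0, -0.87], "delta_rot": [0, 0, 0]}, {"hand": 1.6, "travel": [0.55, 0, -0.79], "delta_rot": [0, 0, 0]}, {"hand": 1.6, "travel": [0.68, 0, -0.67], "delta_rot": [0, 0, 0]}, {"hand": 1.6, "travel": [0.79, 0, -0.55], "delta_rot": [0, 0, 0]}, {"hand": 1.6, "travel": [0.87, 0, -0.4], "delta_rot": [0, 0, 0]}, {"hand": 1.6, "travel": [0.93, 0, -0.24], "delta_rot": [0, 0, 0]}, {"hand": 1.6, "travel": [0.95, 0, -0.08], "delta_rot": [0, 0, 0]}, {"hand": 1.6, "travel": [0.96, 0, 0.08], "delta_rot": [0, 0, 0]}]'

```text
t: 19.15
eef_pos: [475.8, 150.0, 96.9]
ee_rot: [-0.078, 0.703, -0.702, 0.081]
ft_force: [3.5, 1.4, 6.7]
gripper_width: 20.6
```

```bash
python3 chk.py
```

```text
19.15 [475.8 150.   96.9] [3.5 1.4 6.7] 20.593910754345227 0.315
55.02059744969204 112.25888813975212 rel 89.42888813975212
```

Call:
apply_moves --plan '[{"hand": 1.6, "travel": [0.92, 0, 0.25], "delta_rot": [0, 0, 0]}, {"hand": 1.6, "travel": [0.87, 0, 0.41], "delta_rot": [0, 0, 0]}, {"hand": 1.6, "travel": [0.78, 0, 0.56], "delta_rot": [0, 0, 0]}, {"hand": 1.6, "travel": [0.68, 0, 0.68], "delta_rot": [0, 0, 0]}, {"hand": 1.6, "travel": [0.54, 0, 0.78], "delta_rot": [0, 0, 0]}, {"hand": 1.6, "travel": [0.41, 0, 0.87], "delta_rot": [0, 0, 0]}, {"hand": 1.6, "travel": [0.24, 0, 0.93], "delta_rot": [0, 0, 0]}, {"hand": 1.6, "travel": [0.08, 0, 0.96], "delta_rot": [0, 0, 0]}, {"hand": 1.6, "travel": [-0.09, 0, 0.95], "delta_rot": [0, 0, 0]}, {"hand": 1.6, "travel": [-0.25, 0, 0.92], "delta_rot": [0, 0, 0]}, {"hand": 1.6, "travel": [-0.41, 0, 0.87], "delta_rot": [0, 0, 0]}, {"hand": 1.6, "travel": [-0.55, 0, 0.79], "delta_rot": [0, 0, 0]}]'

```text
t: 20.15
eef_pos: [463.1, 55.3, 96.8]
ee_rot: [-0.079, 0.703, -0.702, 0.079]
ft_force: [-0.4, 4.9, 10.5]
gripper_width: 20.1
```

```bash
python3 chk.py
```

```text
20.15 [463.1  55.3  96.8] [-0.4  4.9 10.5] 20.061063648727853 0.21
55.11528096690206 -127.4619145976856 rel -150.2919145976856
```

Call:
apply_moves --plan '[{"hand": 1.6, "travel": [-0.68, 0, 0.67], "delta_rot": [0, 0, 0]}, {"hand": 1.6, "travel": [-0.79, 0, 0.55], "delta_rot": [0, 0, 0]}, {"hand": 1.6, "travel": [-0.87, 0, 0.4], "delta_rot": [0, 0, 0]}, {"hand": 1.6, "travel": [-0.92, 0, 0.24], "delta_rot": [0, 0, 0]}, {"hand": 1.6, "travel": [-0.96, 0, 0.08], "delta_rot": [0, 0, 0]}, {"hand": 1.6, "travel": [-0.95, 0, -0.08], "delta_rot": [0, 0, 0]}, {"hand": 1.6, "travel": [-0.93, 0, -0.25], "delta_rot": [0, 0, 0]}, {"hand": 1.6, "travel": [-0.87, 0, -0.41], "delta_rot": [0, 0, 0]}, {"hand": 1.6, "travel": [-0.78, 0, -0.56], "delta_rot": [0, 0, 0]}, {"hand": 1.6, "travel": [-0.67, 0, -0.68], "delta_rot": [0, 0, 0]}, {"hand": 1.6, "travel": [-0.55, 0, -0.78], "delta_rot": [0, 0, 0]}, {"hand": 1.6, "travel": [-0.4, 0, -0.87], "delta_rot": [0, 0, 0]}]'

```text
t: 21.15
eef_pos: [550.9, 89.4, 96.8]
ee_rot: [0.079, -0.702, 0.704, -0.078]
ft_force: [-1.5, -3.5, 10.7]
gripper_width: 20.4
```

Call:
apply_moves --plan '[{"hand": 1.6, "travel": [-0.25, 0, -0.93], "delta_rot": [0, 0, 0]}, {"hand": 1.6, "travel": [-0.06, 0, -0.7], "delta_rot": [0, 0, 0]}, {"hand": 1.6, "travel": [0, 0, -0.5], "delta_rot": [0, 0, 0]}, {"hand": 1.6, "travel": [0, 0, 0], "delta_rot": [0, 0, 0]}, {"hand": 1.6, "travel": [0, 0, 0], "delta_rot": [0, 0, 0]}, {"hand": 1.6, "travel": [0, 0, 0], "delta_rot": [0, 0, 0]}]'

```text
t: 21.65
eef_pos: [549.8, 113.4, 96.9]
ee_rot: [-0.078, 0.703, -0.702, 0.08]
ft_force: [1.2, 1.4, 7.4]
gripper_width: 20.5
```

```bash
python3 chk.py
```

```text
21.65 [549.8 113.4  96.9] [1.2 1.4 7.4] 20.462548494106382 0.002
55.01076396531866 15.116935611392396 rel -7.713064388607602
```

Call:
apply_moves --plan '[{"hand": 1.6, "travel": [0.02, 0, -0.37], "delta_rot": [0, 0, 0]}, {"hand": 1.6, "travel": [0.06, 0, -0.37], "delta_rot": [0, 0, 0]}, {"hand": 1.6, "travel": [0, 0, 0], "delta_rot": [0, 0, 0]}, {"hand": 1.6, "travel": [0, 0, 0], "delta_rot": [0, 0, 0]}, {"hand": 1.6, "travel": [0, 0, 0], "delta_rot": [0, 0, 0]}]'

```text
t: 22.07
eef_pos: [547.7, 119.7, 96.9]
ee_rot: [-0.078, 0.703, -0.703, 0.08]
ft_force: [2.1, -0.5, 6.6]
gripper_width: 20.4
```

```bash
python3 chk.py
```

```text
22.0667 [547.7 119.7  96.9] [ 2.1 -0.5  6.6] 20.44051174095044 0.002
55.030261070177964 21.97876282207211 rel -0.8512371779278887
```

Call:
apply_moves --plan '[{"hand": 1.6, "travel": [0.02, 0, -0.08], "delta_rot": [0, 0, 0]}, {"hand": 1.6, "travel": [0, 0, 0], "delta_rot": [0, 0, 0]}, {"hand": 1.6, "travel": [0, 0, 0], "delta_rot": [0, 0, 0]}, {"hand": 1.6, "travel": [0, 0, 0], "delta_rot": [0, 0, 0]}]'

```text
t: 22.4
eef_pos: [547.6, 119.8, 96.9]
ee_rot: [0.078, -0.703, 0.703, -0.08]
ft_force: [2.0, -0.2, 7.3]
gripper_width: 20.4
```

```bash
python3 chk.py; python3 - <<'E'
from h import *
w=cam('wrist');cv2.imwrite('pics/w8.png',w['frame'])
s=cam('scene');cv2.imwrite('pics/s8.png',s['frame'])
E
python3 chk.py
```

```text
22.4 [547.6 119.8  96.9] [ 2.  -0.2  7.3] 20.3559287377353 0.001
55.0220527747163 22.16167986487576 rel -0.6683201351242367
22.5 [547.6 119.8  96.9] [ 2.6 -1.7  6.7] 20.061955762458542 0.002
55.00485804485294 22.152242428635397 rel -0.6777575713646016
```

View pics/w8.png

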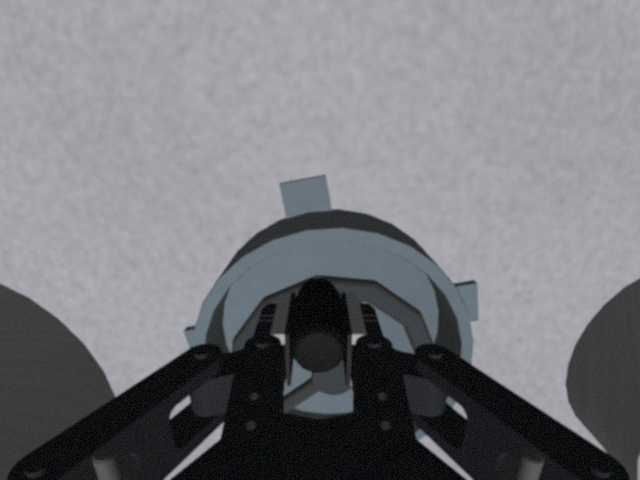

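View pics/s8.png

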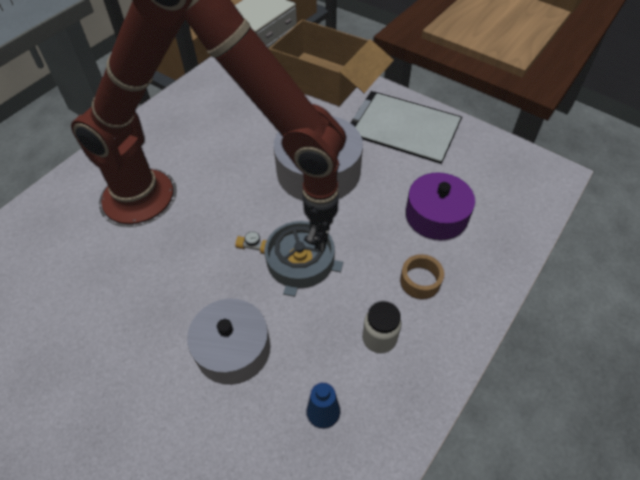

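Call:
apply_moves --plan '[{"hand": 1.6, "travel": [0.02, 0, -0.08], "delta_rot": [0, 0, 0]}, {"hand": 1.6, "travel": [0, 0, 0], "delta_rot": [0, 0, 0]}, {"hand": 1.6, "travel": [0, 0, 0], "delta_rot": [0, 0, 0]}, {"hand": 1.6, "travel": [0, 0, 0], "delta_rot": [0, 0, 0]}, {"hand": 1.6, "travel": [0, 0, 0], "delta_rot": [0, 0, 0]}, {"hand": 1.6, "travel": [0, 0, 0], "delta_rot": [0, 0, 0]}]'

```text
t: 23.0
eef_pos: [547.4, 120.4, 96.9]
ee_rot: [0.077, -0.702, 0.703, -0.08]
ft_force: [2.3, -1.3, 6.6]
gripper_width: 20.5
```

```bash
python3 chk.py
```

```text
23.0 [547.4 120.4  96.9] [ 2.3 -1.3  6.6] 20.497071851782877 0.001
55.02045484611919 22.757254262514525 rel -0.07274573748547297
```

On the setting to within 0.1°, at rest and still gripped, so I am handing in.

```bash
python3 -c "
from bench import arm
print(arm.sign_off())"
```

```text
the job is handed in; nothing more can be done
None
```

The job is done and handed in at about 23 s of the 64 s allowed; sign-off gives no verdict.

- **Lid:** I lifted the small grey lid straight up about 95 mm and lowered it until the force reading showed contact. I released it right way up at about (520, -178), clear of the pot. The scene picture confirmed it standing there.
- **Shutting the wheel:** I gripped the crank handle and turned it about 280° clockwise. It stopped at a world angle of 22.8°, with the force rising to about 9 N. The pot's yaw measured from the pictures was 22.9°, so this agrees with the shut position.
- **Backing off:** I led it anticlockwise through two counted full turns. The first settle was 0.9° short, which two small nudges corrected. It now reads within 0.1° of the stop direction, so two turns open.
- **Final state:** The handle is still gripped at 50 N and the arm is at rest with a low force reading.
- **Bystanders:** I never touched the cone, ink jar or tape roll, and they look unmoved in the last scene picture.

No check failed. The last wrist and scene pictures were taken just before the final 0.6° nudge; after it I relied on the measured position.

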